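Pack the bolt case

ROBOT

A 6-joint arm with a two-finger parallel gripper is mounted at the origin on the work surface. World frame = base frame: x ahead of the robot, y to its left, z up, the work surface at z = 0. Lengths are in m, angles in degrees, forces in N, time in s.
With the tool pointing down it reaches from about 0.3 to 0.75 m from the base axis. Payload 8.5 kg.
Tool frame: the origin (TCP) lies midway between the tips of the shut fingers; the grasp point (between the pads) lies 19 mm behind it (env.grasp_offset is the distance from the TCP to the grasp point, in m); z points along the fingers, y is the line along which they close (so a half turn about z gives the same grasp; the last joint's range is limited). The gripper opens to 85 mm and grips with 20 to 120 N. Pads are 22 mm wide; open, the fingers measure 114 mm over their backs; the gripper's body (76 mm by 85 mm) begins 54 mm behind the grasp point. The pads swing forward as they close: fully open they stand 13 mm farther back than shut.
Start: joints at [-88.711, 21.807, 74.336, -0, 83.858, -12.336], TCP at [0.13, -0.535, 0.231] pointing down, gripper open.
Joint ranges: [-178.18, 178.18], [-50.72, 133.34], [12.68, 142.11], [-81.47, 261.47], [9.98, 163.14], [-165.26, 165.26]. Speed limits (degrees/s): [136.94, 136.94, 180, 180, 180, 180].

INTERFACE

Orientations are given as a 3x3 rotation matrix whose columns are the frame's x, y, z axes.
In Python, from rig import env gives the robot as it stands.
- The arm moves only by the tool servo_tool, never from a script. Its argument "deltas" is text: rows parted by semicolons, each of 7 numbers parted by spaces: the opening, from 0 (shut) to 1 (fully open), then the shift along the tool's x, y, z in mm, then the turn, a rotation vector about the tool's x, y, z in rad. A call has 1 to 8 rows; each row shifts and turns the commanded pose from where the row before left it, along the tool's axes as they then stand; what a row does not reach is not made up. A row lasts 1/12 s, in which the tool goes at most 41.7 mm and 7.16 degrees, less where a joint would pass 70% of its speed; a pose out of reach is approached as far as the arm can. A call is refused whole if a number of a shift passes 41.7 or a number of a turn 0.125, either way. A call with a gripper value outside its range is refused whole. The fingers move at their own pace and stop on an object; "newtons" is the grip in N (left out, the last holds). Time passes only in rows, so rows that do not move let the fingers close. It gives the time, the measured TCP pose, the force, the opening and the grip force at its end, in the units of the state.
- env.observe(): the state, without advancing time (a new reading comes with each control period).
- env.get_image(name): name is "scene" or "top" or "wrist"; returns a dict with "img" (480x640x3 uint8, red, green, blue), "depth" (480x640 float32, m along the optical axis (not along the pixel's ray), 0 where there is no reading), "camera_matrix" (3x3 intrinsics, pixels), "world_to_cam" (4x4, takes a point from world to camera coordinates). Camera axes: x right, y down, z forward; pixel columns grow to the right and rows downward; lengths in m; the calibration is good to about 2 mm. A picture is of the moment at which its call begins.
- env.close_job(): hands the job in; it is judged then, once.
Trained networks look in a picture, given as the dict that the camera call returned (one of the last four; its "shot" number tells which), for a name from the list of things; names that differ only in an ending like _2 or _b are one class to them, and where a whole thing is asked for, a point or a joint stands for the part that bears it (a point fixed in the world has none). Each returns a list of dicts, best first, with "conf" (0 to 1); they miss things now and then, are a little off and sometimes report something else, mostly with a low value. They report only what shows in the picture. A call takes as long as a camera call. They do not tell look-alikes from the thing itself.
- env.spot_in(name, picture): "bbox" ([centre column, centre row, width, height] in pixels, round what is visible of it).
- env.spot_point(name, picture): "uv" ([column, row] in pixels: a listed point, or the origin of a listed thing).
The state is a dict: "time_s": time; "q": joint angles; "qvel": joint speeds; "joint_efforts": joint torques, N m; "position": TCP position; "tool_rot": TCP orientation; "ft_force": force on the tool from outside, world axes, zero at the start; "wrist_torque": the same for the moment, N m; "grip_width": finger opening in m; "gripper_force": force on a finger pad.
Only numpy, scipy, OpenCV 4.12 (cv2) and the standard library are available. Lean on these libraries where they do the work, as an engineer would, in place of code of your own. Each camera call takes 0.05 s, during which the arm holds its last target. There are 200 camera calls.

TASK

Open the lid of the blue case until it rests on its stop, push the orange grille all the way back over the washers, and lay every bright bolt-and-nut set into the empty green-floored bay. Then push the grille across over the bolts until it clicks fully home, leaving the lid open and the other things on the bench where they are.

Things in the scene. Friction and masses are not known exactly. Their poses are not given: they have to be found in the camera images.
- case: Blue case, an open box 180 x 318 x 86 mm high (walls and floor 6 mm), fixed to the table; its place and turn vary. Origin at the centre of its underside; x from its front (handle side, towards the robot) to its hinge side, y from the washer bay (centre y = -78 mm) to the loading bay (centre y = +78 mm), z up.
- bay (a point): Centre of the floor of the loading bay (green, empty), 6 mm above the table; axes as the case's. Both bays measure 168 mm along x by 150 mm along y; the wall between them ends 48 mm above this point, the outer walls 80 mm. Two 10 mm deep runners for the grille stick out from the front and back walls 47 to 51 mm above this point.
- lid (a joint): Hinge of the case's blue lid (180 x 318 x 10 mm) about the far top edge of the case, rad: 0 shut, 1.75 resting on its stop, leaning back a little past upright. It falls shut when let go before upright (1.57) and falls onto its stop beyond.
- lid_bar (a point): Middle of the lid's round steel bar handle: 10 mm thick, 110 mm long, parallel to the case's front, 40 mm out from the front edge of the lid, carried by a post at each end; 220 mm from the hinge line. It turns with the lid. z is 91 mm when shut.
- lid_hinge (a point): Middle of the lid's hinge line, on the far top edge of the case, 86 mm above the table. Turns with the lid.
- grille (a joint): Slide of the orange grille, m: 0 parked fully over the washer bay, 0.156 fully over the loading bay, against its end. A spring catch must be pushed past (about 5 N) in the last 15 mm; it then holds the grille home. The grille is 4 mm thick, its underside 52 mm above the bay floor, and covers one bay.
- grille_tab (a point): Top centre of the upright orange tab in the middle of the grille, 84 mm above the table: 12 mm thick along the slide (the case's y), 30 mm wide across it, 22 mm tall. Pinch or push it along the case's y.
- mat: Brown cork mat 300 x 220 x 3 mm, fixed flat on the table, on which the bolts lie. Origin at the centre of its underside.
- bolt1: Bright hex bolt with its nut on, lying down, 60 mm long, 0.12 kg; may be absent. Origin on the axis at mid-length, x along the bolt. Head (x = -30 to -20 mm) and nut (14 to 26 mm) are hexagons 24 mm across flats: the axis lies 12 mm above what it rests on. The 34 mm of shank between them, centred at x = -3 mm, is 16 mm thick.
- bolt2: Bright hex bolt with its nut on, lying down, 60 mm long, 0.12 kg; may be absent. Origin on the axis at mid-length, x along the bolt. Head (x = -30 to -20 mm) and nut (14 to 26 mm) are hexagons 24 mm across flats: the axis lies 12 mm above what it rests on. The 34 mm of shank between them, centred at x = -3 mm, is 16 mm thick.
- bolt3: Bright hex bolt with its nut on, lying down, 60 mm long, 0.12 kg; may be absent. Origin on the axis at mid-length, x along the bolt. Head (x = -30 to -20 mm) and nut (14 to 26 mm) are hexagons 24 mm across flats: the axis lies 12 mm above what it rests on. The 34 mm of shank between them, centred at x = -3 mm, is 16 mm thick.
- bolt4: Bright hex bolt with its nut on, lying down, 60 mm long, 0.12 kg; may be absent. Origin on the axis at mid-length, x along the bolt. Head (x = -30 to -20 mm) and nut (14 to 26 mm) are hexagons 24 mm across flats: the axis lies 12 mm above what it rests on. The 34 mm of shank between them, centred at x = -3 mm, is 16 mm thick.
- bolt5: Bright hex bolt with its nut on, lying down, 60 mm long, 0.12 kg; may be absent. Origin on the axis at mid-length, x along the bolt. Head (x = -30 to -20 mm) and nut (14 to 26 mm) are hexagons 24 mm across flats: the axis lies 12 mm above what it rests on. The 34 mm of shank between them, centred at x = -3 mm, is 16 mm thick.
- bolt6: Bright hex bolt with its nut on, lying down, 60 mm long, 0.12 kg; may be absent. Origin on the axis at mid-length, x along the bolt. Head (x = -30 to -20 mm) and nut (14 to 26 mm) are hexagons 24 mm across flats: the axis lies 12 mm above what it rests on. The 34 mm of shank between them, centred at x = -3 mm, is 16 mm thick.
- capscrew1: Bystander: black cap screw standing on its head on the mat, 26 mm across, 50 mm tall. Origin at its underside.
- capscrew2: Bystander: second black cap screw, like capscrew1. Origin at its underside.
- spacer: Bystander: brass ring, 36 mm across, 12 mm high, on the mat. Origin at its underside.
- carton: Bystander: cardboard carton 90 x 120 x 60 mm. Origin at its underside.
- tape: Bystander: yellow ring of tape, 90 mm across, 25 mm high. Origin at its underside.
- wrench: Bystander: steel wrench, 200 mm long. Origin under its middle.
- driver: Bystander: screwdriver with red handle, 200 mm long. Origin under its middle.
There are look-alikes about, which are no part of the job. Leave any purple look-alike of the bolt3 alone.

How it is judged:
By the outcome, as a careful person would: the job done as asked, in the order asked, and still so for the second after the job is handed in, with the robot touching nothing.
Of bolt1, bolt2, bolt3, bolt4, bolt5, bolt6 only 4 to 6 are there at a start; the rules pass over those that are not, and their reading is None.
At some moment in a run one of bolt1, bolt2, bolt3, bolt4, bolt5, bolt6 may be knocked a few centimetres aside while the robot is not near it.
Once in a run the grip may slacken for a moment while it holds something.
It also fails if it takes over 210 s, if anything falls off the work surface, if the arm or the gripper's body presses on something with over 40 N, if the wrist force passes 120 N, or if a joint passes its speed limit or range.

## Working session

There is one attempt and no reset: what is moved stays moved. The work goes in short steps, Python scripts to look and compute and a tool call to move; the robot and the scene stay as the last step left them, time stands still between calls to the robot, and variables do not carry over. Pictures are saved under pics/ and viewed, at most 14 in all, crops included, and the job is handed in when it is done.

Besides the shell and the picture viewer there is one more tool, called after "Emit:" as name(argument=value, ...), one argument or row to a line, values as JSON. servo_tool: Moves the arm, as the interface text tells. Its arguments: {"type":"object","properties":{"deltas":{"type":"string"},"newtons":{"type":"number"}},"required":["deltas"]}

```bash
ls; mkdir -p pics; cat > h.py <<'E'
from rig import env
import numpy as np, cv2
def save(n,p): cv2.imwrite(f'pics/{n}.png',cv2.cvtColor(p['img'],cv2.COLOR_RGB2BGR))
def ray(p,u,v):
    K=p['camera_matrix'];T=np.linalg.inv(p['world_to_cam'])
    d=T[:3,:3]@np.array([(u-K[0,2])/K[0,0],(v-K[1,2])/K[1,1],1]);return T[:3,3],d
def atz(p,u,v,z):
    o,d=ray(p,u,v);return o+d*(z-o[2])/d[2]
def cloud(p):
    K=p['camera_matrix'];T=np.linalg.inv(p['world_to_cam']);D=p['depth']
    v,u=np.mgrid[:480,:640];c=np.stack([(u-K[0,2])/K[0,0]*D,(v-K[1,2])/K[1,1]*D,D],-1)
    return c@T[:3,:3].T+T[:3,3]
def proj(p,X):
    c=p['world_to_cam'][:3,:3]@X+p['world_to_cam'][:3,3];c=p['camera_matrix']@c;return c[:2]/c[2]
E
python3 - <<'E'
from h import *
np.set_printoptions(precision=3,suppress=True)
for n in ('top','scene'):
    p=env.get_image(n);save(n+'0',p)
    print(n,np.linalg.inv(p['world_to_cam'])[:3])
    for t in ['case','bay','lid_bar','lid_hinge','grille_tab','mat','bolt1','capscrew1','spacer','carton','tape','wrench','driver']:
        for r in env.spot_point(t,p):
            if r['conf']>.25: print(t,np.round(r['uv'],1),round(r['conf'],2),atz(p,*r['uv'],{'bolt1':.015,'lid_bar':.091,'lid_hinge':.086}.get(t,0)))
E
```

```text
pics
top [[-0.026 -0.978  0.205  0.213]
 [-1.     0.027  0.     0.012]
 [-0.006 -0.205 -0.979  1.493]]
case [393.9 244.7] 0.63 [ 0.503 -0.201  0.   ]
bay [396.1 208.6] 0.71 [ 0.615 -0.214  0.   ]
bay [391.9 282.5] 0.35 [ 0.39  -0.189  0.   ]
lid_bar [392.6 280.9] 0.74 [ 0.384 -0.179  0.091]
lid_hinge [393.5 206.4] 0.75 [ 0.598 -0.194  0.086]
grille_tab [391.8 279.9] 0.71 [ 0.398 -0.189  0.   ]
mat [255.6 235.6] 0.88 [0.542 0.212 0.   ]
mat [274.4 267.8] 0.38 [0.443 0.156 0.   ]
bolt1 [272.5 267.9] 0.7 [0.441 0.161 0.015]
bolt1 [228.  225.6] 0.66 [0.572 0.293 0.015]
bolt1 [233.8 262. ] 0.52 [0.461 0.274 0.015]
bolt1 [201.6 317.1] 0.5 [0.303 0.366 0.015]
bolt1 [255.9 228.2] 0.45 [0.562 0.209 0.015]
capscrew1 [241. 192.] 0.42 [0.68  0.257 0.   ]
capscrew1 [278.4 196.1] 0.38 [0.664 0.143 0.   ]
capscrew1 [395.9 211. ] 0.26 [ 0.607 -0.213  0.   ]
spacer [261.6 200.2] 0.65 [0.652 0.194 0.   ]
carton [164.4 274.7] 0.72 [0.431 0.482 0.   ]
tape [491.5 284.1] 0.39 [ 0.378 -0.481  0.   ]
wrench [490.2 284.4] 0.82 [ 0.377 -0.477  0.   ]
driver [165.1 213.8] 0.63 [0.617 0.487 0.   ]
scene [[-0.4
[... 278 characters left out ...]
]
grille_tab [346.8 323.7] 0.51 [0.651 0.135 0.   ]
mat [402.9 300.8] 0.74 [0.533 0.213 0.   ]
bolt1 [447.  288.7] 0.82 [0.466 0.288 0.015]
bolt1 [493.7 257.8] 0.73 [0.31  0.353 0.015]
bolt1 [398.1 301.9] 0.68 [0.555 0.209 0.015]
bolt1 [391.9 262.9] 0.58 [0.443 0.149 0.015]
bolt1 [429.6 315.9] 0.52 [0.562 0.281 0.015]
capscrew1 [396.2 351.8] 0.84 [0.67  0.252 0.   ]
capscrew1 [348.4 324. ] 0.76 [ 0.65   0.139 -0.   ]
spacer [374.1 336.1] 0.66 [0.654 0.198 0.   ]
carton [542.  317.1] 0.76 [0.438 0.485 0.   ]
tape [146.6 225. ] 0.59 [ 0.596 -0.485  0.   ]
wrench [204.6 189.3] 0.57 [ 0.382 -0.467  0.   ]
driver [528.7 383.7] 0.79 [0.621 0.491 0.   ]
driver [401.6 301.9] 0.32 [0.537 0.212 0.   ]
```

```bash
python3 - <<'E'
import cv2
a=cv2.imread('pics/top0.png')[170:340,140:530];b=cv2.imread('pics/scene0.png')[140:420,130:570]
a=cv2.resize(a,None,fx=2,fy=2,interpolation=cv2.INTER_CUBIC);cv2.imwrite('pics/a.png',a)
cv2.imwrite('pics/b.png',cv2.resize(b,None,fx=1.8,fy=1.8,interpolation=cv2.INTER_CUBIC))
E
```

```text
(no output)
```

View pics/a.png

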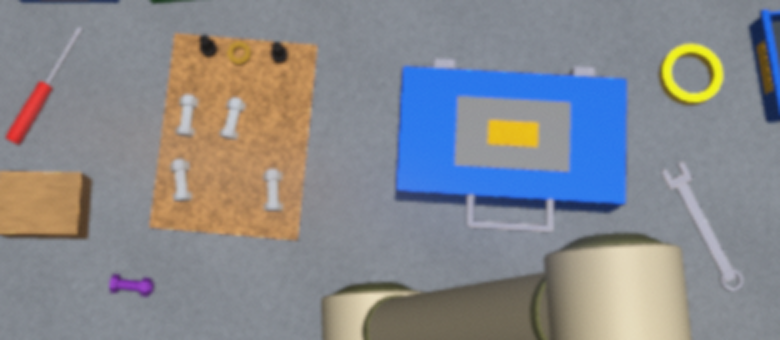

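View pics/b.png

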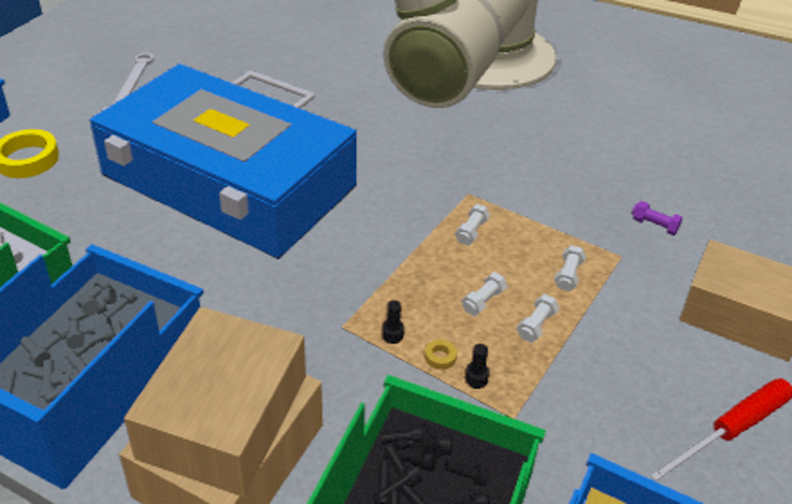

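The lid is shut. Four bright bolts lie on the mat (crop positions about (187,115), (232,118), (180,180) and (273,190)), and the purple one at (130,285) is off the mat. Next I measure the case and bolts.

```bash
cat >> h.py <<'E'
def bolts(p,reg=(.38,.70,.05,.40)):
    """bright grey blobs on the mat -> centre, yaw of axis, length"""
    c=cloud(p);im=p['img'].astype(int);s=im.max(2)-im.min(2)
    q=np.zeros(s.shape,bool)
    q=(s<40)&(im.min(2)>120)&(c[...,0]>reg[0])&(c[...,0]<reg[1])&(c[...,1]>reg[2])&(c[...,1]<reg[3])&(c[...,2]>.006)&(c[...,2]<.1)&(p['depth']>0)
    n,L,st,_=cv2.connectedComponentsWithStats(q.astype(np.uint8),connectivity=8)
    out=[]
    for i in range(1,n):
        if st[i,4]<40: continue
        P=np.array([atz(p,u,v,.017)[:2] for v,u in zip(*np.where(L==i))])
        (x,y),(w,h),a=cv2.minAreaRect((P*1000).astype(np.float32))
        if h>w: a+=90
        out.append((x,y,(a+90)%180-90,max(w,h),min(w,h),st[i,4]))
    return out
def lidtop(p,zlo=.088,zhi=.104):
    c=cloud(p);im=p['img'].astype(int)
    q=(c[...,2]>zlo)&(c[...,2]<zhi)&(c[...,0]>.38)&(c[...,0]<.72)&(abs(c[...,1]+.2)<.25)&(im[...,2]>im[...,0]+60)
    P=c[q][:,:2]*1000
    return cv2.minAreaRect(P.astype(np.float32)),len(P)
E
python3 - <<'E'
from h import *
np.set_printoptions(precision=1,suppress=True)
for n in ('top','scene'):
    p=env.get_image(n); print(n,lidtop(p))
    for b in bolts(p): print(np.array(b))
    r=[x for x in env.spot_point('lid_bar',p)][:1]; print(atz(p,*r[0]['uv'],.091)*1000)
    r=[x for x in env.spot_point('lid_hinge',p)][:1]; print(atz(p,*r[0]['uv'],.086)*1000)
E
```

```text
top (((507.57958984375, -195.98548889160156), (318.8923034667969, 182.0059814453125), 84.99063110351562), 5162)
[567.6 277.1  -6.8  59.1  24.6 124. ]
[560.1 209.5 -14.5  60.9  23.5 122. ]
[469.9 284.2   4.3  61.1  24.1 132. ]
[451.6 150.1  -0.5  59.6  23.6 132. ]
[ 383.5 -179.    91. ]
[ 595.6 -202.3   86. ]
scene (((505.2948913574219, -193.0454559326172), (321.4168701171875, 190.93896484375), 84.95474243164062), 4343)
[448.  151.7   0.9  79.9  26.6 208. ]
[467.2 285.9   5.6  80.2  27.  242. ]
[558.3 211.8 -13.3  75.5  26.7 261. ]
[564.3 279.2  -6.8  76.2  27.  287. ]
[ 374.1 -188.5   91. ]
[ 595.5 -207.1   86. ]
```

```bash
cat >> h.py <<'E'
CY=np.radians(-5);CX=np.array([np.cos(CY),np.sin(CY),0]);CYV=np.array([-np.sin(CY),np.cos(CY),0]);CO=np.array([.507,-.195,0])
def cw(x,y,z): return CO+CX*x/1000+CYV*y/1000+np.array([0,0,z/1000])
def R0(yaw): # tool down, tool y at world angle yaw(deg)
    a=np.radians(yaw);y=np.array([np.cos(a),np.sin(a),0]);z=np.array([0,0,-1.]);return np.stack([np.cross(y,z),y,z],1)
def plan(pos,yaw,R=None,p0=None):
    """total move in tool axes (mm), rotation vector (rad)"""
    from scipy.spatial.transform import Rotation as Ro
    s=env.observe();R=np.array(s['tool_rot']) if R is None else R;p0=np.array(s['position']) if p0 is None else p0
    best=None
    for k in (0,180):
        rv=Ro.from_matrix(R.T@R0(yaw+k)).as_rotvec()
        if best is None or np.linalg.norm(rv)<np.linalg.norm(best): best=rv
    print('shift',np.round(R.T@(pos-p0)*1000,1),'turn',np.round(best,3),'| q',np.round(s['q'],0),'t',round(s['time_s'],1))
E
python3 - <<'E'
from h import *
np.set_printoptions(precision=3,suppress=True)
s=env.observe();print(np.array(s['tool_rot']),s['position'],s['grip_width'],s['ft_force'])
plan(cw(-130,0,120),-5); plan(cw(-130,0,72),-5)
E
```

```text
[[ 0.972  0.236 -0.   ]
 [ 0.236 -0.972 -0.   ]
 [-0.     0.    -1.   ]] [ 0.13  -0.535  0.231] 0.08507950348598511 [-0.353  0.151 -0.003]
shift [ 323.6 -282.6  111.3] turn [ 0.     0.    -1.246] | q [-89.  22.  74.  -0.  84. -12.] t 1.7
shift [ 323.6 -282.6  159.3] turn [ 0.     0.    -1.246] | q [-89.  22.  74.  -0.  84. -12.] t 1.7
```

Emit:
servo_tool(
  deltas="1 27 -23.5 0 0 0 0;1 27 -23.5 0 0 0 0;1 27 -23.5 0 0 0 0;1 27 -23.5 0 0 0 0;1 27 -23.5 0 0 0 0;1 27 -23.5 0 0 0 0;1 27 -23.5 0 0 0 0;1 27 -23.5 0 0 0 0",
  newtons=40,
)

```text
time_s: 2.37
position: [0.2958, -0.2994, 0.2315]
tool_rot: [[0.972, 0.235, 0.0], [0.235, -0.972, -0.0], [0.0, 0.0, -1.0]]
ft_force: [1.1, -0.4, -1.4]
grip_width: 0.0855
gripper_force: 0.0
```

Emit:
servo_tool(
  deltas="1 27 -23.5 0 0 0 0;1 27 -23.5 0 0 0 0;1 27 -23.5 0 0 0 0;1 27 -23.5 0 0 0 0;1 0 0 0 0 0 -.104;1 0 0 0 0 0 -.104;1 0 0 0 0 0 -.104;1 0 0 0 0 0 -.104",
)

```text
time_s: 3.03
position: [0.3782, -0.1838, 0.2314]
tool_rot: [[0.79, 0.613, 0.0], [0.613, -0.79, -0.0], [0.0, 0.0, -1.0]]
ft_force: [0.1, -0.3, 0.3]
grip_width: 0.0855
gripper_force: 0.0
```

Emit:
servo_tool(
  deltas="1 0 0 10 0 0 -.104;1 0 0 10 0 0 -.104;1 0 0 10 0 0 -.104;1 0 0 10 0 0 -.104;1 0 0 5 0 0 -.104;1 0 0 5 0 0 -.104;1 0 0 5 0 0 -.104;1 0 0 0 0 0 -.104",
)

```text
time_s: 3.7
position: [0.3777, -0.1839, 0.1756]
tool_rot: [[0.08, 0.997, -0.001], [0.997, -0.08, 0.001], [0.001, -0.001, -1.0]]
ft_force: [0.8, 0.4, -0.2]
grip_width: 0.0856
gripper_force: 0.0
```

```bash
python3 - <<'E'
from h import *
plan(cw(-130,0,120),-5)
p=env.get_image('wrist');save('w1',p)
r=env.spot_point('lid_bar',p)[:1];print(r, r and atz(p,*r[0]['uv'],.091)*1000)
print(cw(-130,0,91)*1000,proj(p,cw(-130,0,91)),proj(p,cw(-130,50,91)),proj(p,cw(-130,-50,91)))
E
```

```text
shift [ 0.2 -0.2 55.6] turn [-0.001 -0.001  0.007] | q [-42.  12.  99.   0.  69. -38.] t 3.7
[{'uv': [329.1, 254.8], 'conf': 0.97}] [ 378.82621906 -184.30585672   91.        ]
[ 377.49468925 -183.66975344   91.        ] [326.72569237 253.93087422] [327.41590733 166.46156769] [326.11385391 331.46771326]
```

View pics/w1.png

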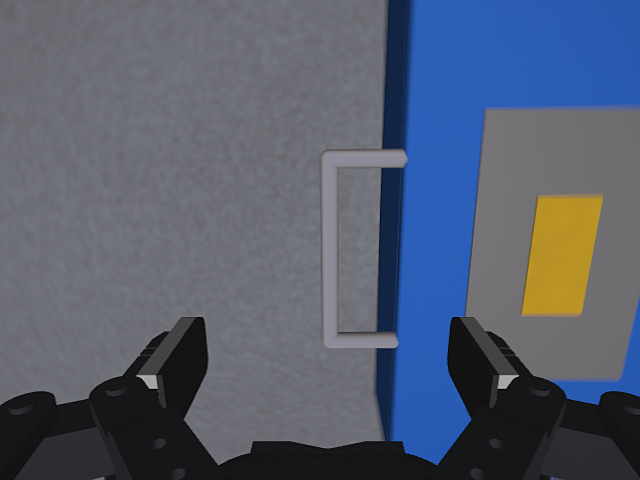

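Bar at (330,250), centred under the gripper, which agrees with my case pose. I'll narrow the fingers, go down and grip.

Emit:
servo_tool(
  deltas=".35 0 1 0 0 0 .007;.35 0 0 0 0 0 0;.35 0 0 0 0 0 0;.35 0 0 20 0 0 0;.35 0 0 20 0 0 0;.35 0 0 20 0 0 0;.35 0 0 20 0 0 0;.35 0 0 15 0 0 0",
  newtons=30,
)

```text
time_s: 4.47
position: [0.3787, -0.184, 0.0801]
tool_rot: [[0.093, 0.996, -0.001], [0.996, -0.093, 0.001], [0.0, -0.001, -1.0]]
ft_force: [-0.2, 0.4, -0.3]
grip_width: 0.0299
gripper_force: 0.0
```

Emit:
servo_tool(
  deltas=".35 0 0 8 0 0 0;.35 0 0 0 0 0 0;0 0 0 0 0 0 0;0 0 0 0 0 0 0;0 0 0 0 0 0 0;0 0 0 0 0 0 0;0 0 0 0 0 0 0;0 0 0 0 0 0 0",
)

```text
time_s: 5.13
position: [0.3788, -0.1844, 0.0741]
tool_rot: [[0.092, 0.996, -0.0], [0.996, -0.092, -0.001], [-0.001, 0.0, -1.0]]
ft_force: [-5.6, -1.7, 4.4]
grip_width: 0.0087
gripper_force: 29.5
```

Emit:
servo_tool(
  deltas="0 0 .9 -15.4 0 0 0;0 0 2 -15.3 0 0 0;0 0 3 -15.1 0 0 0;0 0 4.1 -14.9 0 0 0;0 0 5.1 -14.5 0 0 0;0 0 6.1 -14.1 0 0 0;0 0 7.1 -13.7 0 0 0;0 0 8 -13.1 0 0 0",
)

```text
time_s: 5.8
position: [0.4136, -0.1873, 0.1907]
tool_rot: [[0.092, 0.996, -0.004], [0.996, -0.092, -0.0], [-0.001, -0.004, -1.0]]
ft_force: [-10.8, -2.5, 3.0]
grip_width: 0.0083
gripper_force: 29.5
```

Emit:
servo_tool(
  deltas="0 0 8.9 -12.6 0 0 0;0 0 9.8 -11.9 0 0 0;0 0 10.6 -11.2 0 0 0;0 0 11.3 -10.4 0 0 0;0 0 12 -9.6 0 0 0;0 0 12.7 -8.7 0 0 0;0 0 13.3 -7.8 0 0 0;0 0 13.8 -6.9 0 0 0",
)

```text
time_s: 6.47
position: [0.5071, -0.1954, 0.2712]
tool_rot: [[0.092, 0.996, 0.001], [0.996, -0.092, -0.001], [-0.001, 0.001, -1.0]]
ft_force: [0.4, 1.3, -1.4]
grip_width: 0.0089
gripper_force: 29.5
```

Emit:
servo_tool(
  deltas="0 0 14.2 -5.9 0 0 0;0 0 14.6 -4.9 0 0 0;0 0 14.9 -3.8 0 0 0;0 0 15.1 -2.8 0 0 0;0 0 15.3 -1.7 0 0 0;0 0 15.4 -.7 0 0 0;0 0 15.4 .4 0 0 0;0 0 15.3 1.5 0 0 0",
)

```text
time_s: 7.13
position: [0.6276, -0.206, 0.2875]
tool_rot: [[0.091, 0.996, 0.001], [0.996, -0.091, 0.001], [0.001, 0.001, -1.0]]
ft_force: [-0.2, 2.1, -0.2]
grip_width: 0.0086
gripper_force: 30.8
```

Emit:
servo_tool(
  deltas="0 0 0 0 0 0 0",
)

```text
time_s: 7.22
position: [0.6291, -0.2061, 0.2871]
tool_rot: [[0.09, 0.996, 0.003], [0.996, -0.09, 0.001], [0.001, 0.003, -1.0]]
ft_force: [0.4, 4.2, 3.3]
grip_width: 0.0088
gripper_force: 31.2
```

Emit:
servo_tool(
  deltas=".4 0 0 0 0 0 0;.4 0 0 0 0 0 0;.4 0 0 0 0 0 0;.4 0 0 0 0 0 0;.4 0 0 -20 0 0 0;.4 0 0 -20 0 0 0;.4 0 0 -20 0 0 0;.4 0 -20 0 0 0 0",
)

```text
time_s: 7.88
position: [0.6088, -0.206, 0.3498]
tool_rot: [[0.092, 0.996, 0.006], [0.996, -0.092, -0.003], [-0.003, 0.007, -1.0]]
ft_force: [-0.6, -0.2, 0.3]
grip_width: 0.0341
gripper_force: 0.0
```

Emit:
servo_tool(
  deltas=".4 0 -35 0 0 0 0;.4 0 -35 0 0 0 0;.4 0 -35 0 0 0 0;.4 0 -35 0 0 0 0;.4 0 -35 0 0 0 0;0 0 0 0 0 0 0;0 0 0 0 0 0 0;0 0 0 0 0 0 0",
)

```text
time_s: 8.55
position: [0.4328, -0.1894, 0.3468]
tool_rot: [[0.092, 0.996, 0.001], [0.996, -0.092, -0.001], [-0.0, 0.001, -1.0]]
ft_force: [0.3, 0.2, -0.3]
grip_width: 0.0006
gripper_force: 0.0
```

```bash
python3 - <<'E'
from h import *
np.set_printoptions(precision=1,suppress=True)
ci=lambda X:np.array([(X-CO)@CX,(X-CO)@CYV])*1000
for n in ('top','scene','wrist'):
    p=env.get_image(n);save(n+'2',p)
    for t,z in (('grille_tab',.084),('lid_bar',.302),('lid_hinge',.086),('bay',.006)):
        for r in env.spot_point(t,p)[:2]:
            print(n,t,round(r['conf'],2),np.round(r['uv']),ci(atz(p,*r['uv'],z)))
    c=cloud(p);im=p['img'].astype(int)
    q=(im[...,0]>im[...,2]+90)&(im[...,0]>im[...,1]+40)&(c[...,2]>.05)&(c[...,2]<.1)&(abs((c-CO)@CX)<.09)&(abs((c-CO)@CYV)<.16)
    if q.sum()>20:
        P=np.stack([(c[q]-CO)@CX,(c[q]-CO)@CYV,c[q][:,2]],1)*1000
        print('orange',q.sum(),np.percentile(P,[2,98],axis=0)); T=P[P[:,2]>72]; print('tab',len(T),T.mean(0) if len(T) else '', T.min(0) if len(T) else '',T.max(0) if len(T) else '')
plan(cw(-40,20,200),-5)
a=cv2.imread('pics/scene2.png')[120:420,130:530];cv2.imwrite('pics/c.png',cv2.resize(a,None,fx=2,fy=2))
E
```

```text
top grille_tab 0.74 [397. 237.] [ 2.8 -3.6]
top grille_tab 0.39 [484. 206.] [ 106.8 -250. ]
top lid_bar 0.95 [407. 165.] [136.1   6.2]
top lid_hinge 0.76 [393. 208.] [86.5 10.7]
top bay 0.71 [367. 241.] [ 2. 75.]
orange 560 [[-32.5 -27.9  55.4]
 [ 72.1  75.   85.6]]
tab 48 [-1.7  0.9 82.2] [-16.1  -4.7  73.1] [14.2  7.1 90.5]
scene lid_bar 0.65 [203. 152.] [123.9   2.6]
scene lid_bar 0.4 [144. 229.] [361.5 113. ]
scene lid_hinge 0.96 [229. 232.] [93.   8.8]
scene bay 0.88 [283. 247.] [-7.7 82.9]
scene bay 0.4 [346. 330.] [133.8 351.5]
orange 217 [[-71.4   4.9  58.2]
 [  1.4  78.   64.1]]
tab 0   
wrist grille_tab 0.55 [401. 195.] [-1.5  4.5]
wrist lid_hinge 0.59 [494. 202.] [90.7 -3.2]
wrist bay 0.74 [396. 120.] [ 3.5 76.3]
wrist bay 0.5 [400. 195.] [11.5 -9. ]
orange 12070 [[-69.3 -72.3  59.6]
 [ 72.5  73.6  83.1]]
tab 366 [ 1.1  0.6 83.3] [-13.4  -5.4  73.2] [16.5  6.5 85.8]
shift [ 20.8  34.5 146.4] turn [-0.  0. -0.] | q [-38.  10.  72.  -0.  98. -33.] t 9.3
```

View pics/c.png

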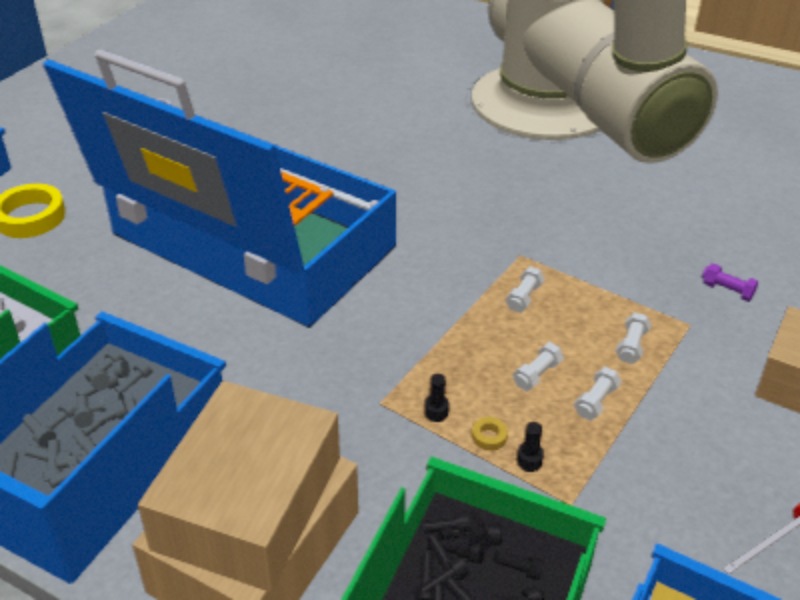

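The lid is on its stop, with its bar at crop (145,80). The grille is halfway, its tab at case (1,1) mm. I'll push it to -y with the fingers shut.

Emit:
servo_tool(
  deltas="0 16 37 0 0 0 0;0 16 38 0 0 0 0;0 0 0 38 0 0 0;0 0 0 38 0 0 0;0 0 0 38 0 0 0;0 0 0 38 0 0 0;0 0 0 38 0 0 0;0 0 0 38 0 0 0",
  newtons=40,
)

```text
time_s: 9.97
position: [0.5101, -0.164, 0.117]
tool_rot: [[0.092, 0.996, 0.001], [0.996, -0.092, -0.0], [-0.0, 0.001, -1.0]]
ft_force: [1.0, 0.8, -0.2]
grip_width: 0.0
gripper_force: 0.0
```

Emit:
servo_tool(
  deltas="0 0 0 38 0 0 0;0 0 0 10 0 0 0;0 0 0 0 0 0 0;0 -8 0 0 0 0 0;0 -10 0 0 0 0 0;0 -10 0 0 0 0 0;0 -10 0 0 0 0 0;0 -10 0 0 0 0 0",
)

```text
time_s: 10.63
position: [0.5062, -0.2136, 0.0716]
tool_rot: [[0.092, 0.996, 0.002], [0.996, -0.092, -0.001], [-0.001, 0.002, -1.0]]
ft_force: [0.5, 0.9, 1.1]
grip_width: 0.0003
gripper_force: 0.7
```

Emit:
servo_tool(
  deltas="0 -10 0 0 0 0 0;0 -10 0 0 0 0 0;0 -6 0 0 0 0 0;0 -4 0 0 0 0 0;0 -4 0 0 0 0 0;0 -3 0 0 0 0 0;0 0 0 0 0 0 0",
)

```text
time_s: 11.22
position: [0.5024, -0.2492, 0.0703]
tool_rot: [[0.092, 0.996, -0.0], [0.996, -0.092, -0.0], [-0.0, -0.0, -1.0]]
ft_force: [0.0, 0.7, 0.0]
grip_width: 0.0002
gripper_force: 0.0
```

Emit:
servo_tool(
  deltas="0 -4 0 0 0 0 0;0 -3 0 0 0 0 0;0 -2 0 0 0 0 0;0 -2 0 0 0 0 0;0 0 0 0 0 0 0",
)

```text
time_s: 11.63
position: [0.5017, -0.2554, 0.0703]
tool_rot: [[0.092, 0.996, -0.0], [0.996, -0.091, 0.009], [0.009, -0.001, -1.0]]
ft_force: [4.6, 21.1, 7.2]
grip_width: -0.0001
gripper_force: 11.1
```

Grille is hard against its back end. Back off, lift and go look at the bolts.

Emit:
servo_tool(
  deltas="0 5 0 0 0 0 0;0 2 0 -20 0 0 0;0 0 0 -41 0 0 0;0 0 0 -41 0 0 0;0 0 0 -41 0 0 0;.6 0 0 -41 0 0 0;.6 30 -10 -30 0 0 0;.6 41 -10 0 0 0 0",
)

```text
time_s: 12.3
position: [0.4904, -0.1845, 0.2887]
tool_rot: [[0.095, 0.995, 0.009], [0.995, -0.095, -0.007], [-0.006, 0.01, -1.0]]
ft_force: [1.0, -0.1, -0.1]
grip_width: 0.0357
gripper_force: 0.0
```

```bash
python3 - <<'E'
from h import *
plan(np.array([.42,.2,.3]),90);plan(np.array([.42,.2,.3]),-80)
p=env.get_image('scene')
for b in bolts(p): print(np.round(b,1))
E
```

```text
shift [ 376.  -106.6  -14.6] turn [ 0.012 -0.002  1.475] | q [-34.  17.  72.  -0.  90. -28.] t 12.3
shift [ 376.  -106.6  -14.6] turn [ 1.200e-02 -1.000e-03  1.301e+00] | q [-34.  17.  72.  -0.  90. -28.] t 12.3
[449.1 151.7   0.9  82.   26.6 218. ]
[467.2 285.9   5.6  80.2  27.  252. ]
[558.8 211.7 -13.3  76.4  26.7 271. ]
[564.9 279.1  -6.8  77.5  27.  294. ]
```

Emit:
servo_tool(
  deltas=".6 37.6 -10.7 -1.5 0 0 0;.6 37.6 -10.7 -1.5 0 0 0;.6 37.6 -10.7 -1.5 0 0 0;.6 37.6 -10.7 -1.5 0 0 0;.6 37.6 -10.7 -1.5 0 0 0;.6 37.6 -10.7 -1.5 0 0 0;.6 37.6 -10.7 -1.5 0 0 0;.6 37.6 -10.7 -1.5 0 0 0",
)

```text
time_s: 13.02
position: [0.4307, 0.1268, 0.2952]
tool_rot: [[0.092, 0.996, 0.0], [0.996, -0.092, -0.0], [-0.0, 0.0, -1.0]]
ft_force: [2.0, -0.7, 0.2]
grip_width: 0.0514
gripper_force: 0.0
```

Emit:
servo_tool(
  deltas=".6 37.6 -10.7 -1.5 0 0 0;.6 37.6 -10.7 -1.5 0 0 0;.6 0 0 0 0 0 .123;.6 0 0 0 0 0 .123;.6 0 0 0 0 0 .123;.6 0 0 0 0 0 .123;.6 0 0 0 0 0 .123;.6 0 0 0 0 0 .123",
)

```text
time_s: 13.68
position: [0.4171, 0.202, 0.298]
tool_rot: [[0.742, 0.671, -0.0], [0.671, -0.742, -0.0], [-0.0, 0.0, -1.0]]
ft_force: [-0.6, 0.5, 0.5]
grip_width: 0.0509
gripper_force: 0.0
```

Emit:
servo_tool(
  deltas=".6 0 0 0 0 0 .123;.6 0 0 0 0 0 .123;.6 0 0 0 0 0 .123;.6 0 0 0 0 0 .123;.6 0 0 0 0 0 .123;.6 0 0 0 0 0 .123;.6 0 0 0 0 0 0;.6 0 0 0 0 0 0",
)

```text
time_s: 14.35
position: [0.4171, 0.202, 0.298]
tool_rot: [[1.0, 0.007, -0.0], [0.007, -1.0, -0.0], [-0.0, 0.0, -1.0]]
ft_force: [-0.9, 0.4, 0.3]
grip_width: 0.051
gripper_force: 0.0
```

```bash
python3 - <<'E'
from h import *
p=env.get_image('wrist');save('w3',p)
B=bolts(p)
for b in B: print(np.round(b,1),np.round(proj(p,np.array([b[0]/1000,b[1]/1000,.015]))))
plan(np.array([.42,.2,.3]),90)
E
```

```text
[588.5 271.3  78.2  24.1  15.7 421. ] [252.  13.]
[581.3 200.4  72.3  22.   15.8 387. ] [329.  22.]
[558.2 275.8  -3.2  44.9  22.9 871. ] [249.  49.]
[551.7 207.2 -14.6  44.   21.7 833. ] [321.  57.]
[ 468.   281.9    5.5   60.9   23.7 1072. ] [247. 147.]
[454.9 146.1  -1.7  50.1  19.8 759. ] [381. 161.]
[423.6 145.4 -87.1  19.7  10.3 191. ] [380. 192.]
shift [ 2.9  2.  -2. ] turn [0.    0.    0.007] | q [ 11.  10.  80.  -0.  90. 101.] t 14.4
```

View pics/w3.png

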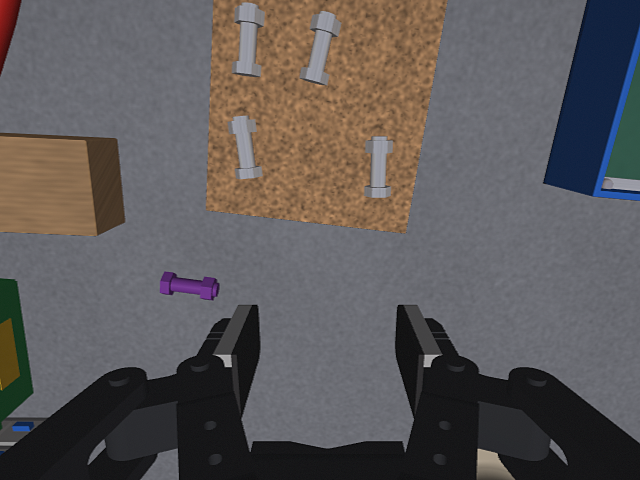

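Wrist view: all four bolts are seen, A at (378,166), B (245,147), C (320,47) and D (248,40). The purple one at (190,286) is well clear. Next I find the shank centres from width profiles.

```bash
cat >> h.py <<'E'
def shanks(p,reg=(.36,.70,.05,.40),z=.017):
    c=cloud(p);im=p['img'].astype(int);s=im.max(2)-im.min(2)
    q=(s<40)&(im.min(2)>95)&(c[...,0]>reg[0])&(c[...,0]<reg[1])&(c[...,1]>reg[2])&(c[...,1]<reg[3])&(c[...,2]>z-.012)&(c[...,2]<.1)&(p['depth']>0)
    q=cv2.morphologyEx(q.astype(np.uint8),cv2.MORPH_CLOSE,np.ones((5,5)))
    n,L,st,_=cv2.connectedComponentsWithStats(q,connectivity=8);out=[]
    for i in range(1,n):
        if st[i,4]<300: continue
        P=np.array([atz(p,u,v,z)[:2]*1000 for v,u in zip(*np.where(L==i))])
        (x,y),(w,h),a=cv2.minAreaRect(P.astype(np.float32))
        if h>w: a+=90
        a=(a+90)%180-90;r=np.radians(a);m=np.array([x,y]);A=(P-m)@[np.cos(r),np.sin(r)];N=(P-m)@[-np.sin(r),np.cos(r)]
        bins=np.arange(-34,35,2);W=[np.ptp(N[(A>=b)&(A<b+2)]) if ((A>=b)&(A<b+2)).sum()>2 else 0 for b in bins]
        g=[b+1 for b,w_ in zip(bins,W) if abs(b)<24 and w_<20]
        out.append((x,y,a,max(w,h),min(w,h),st[i,4],min(g,default=0),max(g,default=0)))
    return out
E
python3 - <<'E'
from h import *
p=env.get_image('wrist')
for b in shanks(p): print(np.round(b,1))
E
```

```text
[ 567.2  275.4   -6.5   62.8   27.4 1512.   -19.    11. ]
[ 560.1  207.8  -13.5   60.8   27.4 1505.   -19.    11. ]
[ 467.8  283.5    5.4   61.1   27.2 1237.   -17.    13. ]
[ 4.493e+02  1.492e+02  4.000e-01  6.120e+01  2.720e+01  1.200e+03
 -1.900e+01  1.300e+01]
```

Emit:
servo_tool(
  deltas=".5 14.4 26.5 0 0 0 0;.5 14.4 26.5 0 0 0 0;.5 0 0 40 0 0 0;.5 0 0 40 0 0 0;.5 0 0 40 0 0 0;.5 0 0 40 0 0 0;.5 0 0 40 0 0 0;.5 0 0 40 0 0 0",
  newtons=60,
)

```text
time_s: 15.12
position: [0.446, 0.1491, 0.0567]
tool_rot: [[1.0, 0.005, 0.001], [0.005, -1.0, 0.0], [0.001, 0.0, -1.0]]
ft_force: [1.2, 0.3, -0.6]
grip_width: 0.0426
gripper_force: 0.0
```

Emit:
servo_tool(
  deltas=".5 0 0 30 0 0 0;.5 0 0 17 0 0 0;.5 0 0 5 0 0 0;0 0 0 0 0 0 0;0 0 0 0 0 0 0;0 0 0 0 0 0 0;0 0 0 0 0 0 0;0 0 0 0 0 0 0",
)

```text
time_s: 15.78
position: [0.4468, 0.1493, 0.0073]
tool_rot: [[1.0, 0.003, 0.003], [0.003, -1.0, 0.0], [0.003, -0.0, -1.0]]
ft_force: [-0.5, -0.3, 6.2]
grip_width: 0.0133
gripper_force: 59.0
```

Emit:
servo_tool(
  deltas="0 0 0 -30 0 0 0;0 0 0 -40 0 0 0;0 0 0 -40 0 0 0;0 0 0 -40 0 0 0",
)

```text
time_s: 16.12
position: [0.4454, 0.1491, 0.1584]
tool_rot: [[1.0, 0.003, -0.0], [0.003, -1.0, -0.0], [-0.0, 0.0, -1.0]]
ft_force: [1.3, -0.2, -1.2]
grip_width: 0.0137
gripper_force: 58.8
```

```bash
python3 - <<'E'
from h import *
print(env.observe()['position'])
for x,y in ((-37,42),(31,42),(-37,104),(31,104)):
    print(cw(x,y,0));plan(cw(x,y,12),85)
E
```

```text
[0.44543479 0.14911877 0.15835872]
[ 0.47380134 -0.14993506  0.        ]
shift [ 27.5 299.1 146.4] turn [0.   0.   0.09] | q [ 4. 18. 94. -0. 68. 94.] t 16.1
[ 0.54154258 -0.15586165  0.        ]
shift [ 95.2 305.3 146.4] turn [0.   0.   0.09] | q [ 4. 18. 94. -0. 68. 94.] t 16.1
[ 0.47920499 -0.08817099  0.        ]
shift [ 33.1 237.4 146.4] turn [0.   0.   0.09] | q [ 4. 18. 94. -0. 68. 94.] t 16.1
[ 0.54694623 -0.09409758  0.        ]
shift [100.8 243.5 146.4] turn [0.   0.   0.09] | q [ 4. 18. 94. -0. 68. 94.] t 16.1
```

Emit:
servo_tool(
  deltas="0 11.9 38.2 0 0 0 0;0 11.9 38.2 0 0 0 0;0 11.9 38.2 0 0 0 0;0 11.9 38.2 0 0 0 0;0 11.9 38.2 0 0 0 0;0 11.9 38.2 0 0 0 0;0 11.9 38.2 0 0 0 0;0 11.9 38.2 0 0 0 0",
)

```text
time_s: 16.78
position: [0.5421, -0.1581, 0.1566]
tool_rot: [[1.0, 0.003, 0.0], [0.003, -1.0, -0.0], [0.0, 0.0, -1.0]]
ft_force: [0.7, -0.1, -0.7]
grip_width: 0.0135
gripper_force: 58.9
```

Emit:
servo_tool(
  deltas="0 0 0 0 0 0 .09;0 0 0 0 0 0 0;0 0 0 30 0 0 0",
)

```text
time_s: 17.03
position: [0.5442, -0.1571, 0.1305]
tool_rot: [[0.996, -0.085, 0.009], [-0.085, -0.996, -0.004], [0.009, 0.004, -1.0]]
ft_force: [1.6, 0.2, -0.8]
grip_width: 0.0134
gripper_force: 59.0
```

Emit:
servo_tool(
  deltas="0 0 0 35 0 0 0;0 0 0 35 0 0 0;0 0 0 28 0 0 0;0 0 0 12 0 0 0;0 0 0 5 0 0 0;0 0 0 0 0 0 0",
)

```text
time_s: 17.53
position: [0.5414, -0.1547, 0.0113]
tool_rot: [[0.996, -0.084, -0.002], [-0.084, -0.996, 0.001], [-0.002, -0.001, -1.0]]
ft_force: [0.1, 0.0, -0.9]
grip_width: 0.0134
gripper_force: 59.0
```

Emit:
servo_tool(
  deltas=".4 0 0 0 0 0 0;.4 0 0 0 0 0 0;.4 0 0 0 0 0 0;.4 0 0 -30 0 0 0;.4 0 0 -40 0 0 0;.4 0 0 -40 0 0 0;.4 0 0 -40 0 0 0;.4 0 0 -40 0 0 0",
)

```text
time_s: 18.2
position: [0.5418, -0.1554, 0.2044]
tool_rot: [[0.996, -0.085, 0.002], [-0.085, -0.996, -0.001], [0.002, 0.001, -1.0]]
ft_force: [0.6, -0.0, 0.2]
grip_width: 0.0345
gripper_force: 0.0
```

Emit:
servo_tool(
  deltas=".5 -15 -34.4 -15 0 0 0;.5 -15 -34.4 -15 0 0 0;.5 -15 -34.4 -15 0 0 0;.5 -15 -34.4 -15 0 0 0;.5 -15 -34.4 -15 0 0 0;.5 -15 -34.4 -15 0 0 0;.5 -15 -34.4 -10 0 0 0;.5 -15 -34.4 0 0 0 0",
)

```text
time_s: 18.87
position: [0.4457, 0.1304, 0.3043]
tool_rot: [[0.996, -0.085, 0.006], [-0.085, -0.996, 0.0], [0.006, -0.001, -1.0]]
ft_force: [0.8, -0.4, -0.3]
grip_width: 0.0425
gripper_force: 0.0
```

Emit:
servo_tool(
  deltas=".5 -15 -34.4 0 0 0 0;.5 -15 -34.4 0 0 0 0;.5 0 0 0 0 0 -.12;.5 0 0 0 0 0 -.062;.5 0 0 0 0 0 0;.5 0 0 0 0 0 0",
)

```text
time_s: 19.37
position: [0.4223, 0.1998, 0.3018]
tool_rot: [[0.996, 0.094, 0.001], [0.094, -0.996, 0.0], [0.001, -0.0, -1.0]]
ft_force: [-0.5, -0.4, -0.7]
grip_width: 0.0426
gripper_force: 0.0
```

```bash
cat >> h.py <<'E'
def nxt(reg=(.36,.70,.05,.40)):
    p=env.get_image('wrist')
    for b in shanks(p,reg):
        r=np.radians(b[2]);m=np.array([b[0],b[1]])-3*np.array([np.cos(r),np.sin(r)])*(1 if b[6]+b[7]<=0 else -1)
        print(np.round(b,1),'grasp',np.round(m,1));plan(np.array([m[0]/1000,m[1]/1000,.007]),90+b[2])
E
python3 -c "
from h import *
nxt()"
```

```text
[ 566.5  275.6   -6.2   61.    27.5 1481.   -19.    11. ] grasp [563.5 275.9]
shift [147.2 -62.9 294.8] turn [-0.    -0.001  0.202] | q [11. 11. 79.  0. 91. 95.] t 19.4
[ 560.   207.9  -13.5   61.2   27.4 1463.   -19.    11. ] grasp [557.  208.6]
shift [134.5   3.5 294.8] turn [-0.    -0.001  0.329] | q [11. 11. 79.  0. 91. 95.] t 19.4
[ 467.7  283.6    5.3   60.9   27.3 1240.   -17.    13. ] grasp [464.7 283.3]
shift [ 49.6 -79.4 294.7] turn [-0.    -0.001  0.001] | q [11. 11. 79.  0. 91. 95.] t 19.4
```

Emit:
servo_tool(
  deltas=".5 16.5 -26.5 20 0 0 0;.5 16.5 -26.5 20 0 0 0;.5 16.6 -26.4 20 0 0 0;.5 0 0 40 0 0 0;.5 0 0 40 0 0 0;.5 0 0 40 0 0 0;.5 0 0 40 0 0 0;.5 0 0 38 0 0 0",
)

```text
time_s: 20.08
position: [0.4645, 0.2829, 0.0415]
tool_rot: [[0.996, 0.092, 0.0], [0.092, -0.996, 0.0], [0.0, -0.0, -1.0]]
ft_force: [1.2, 1.0, -0.7]
grip_width: 0.0429
gripper_force: 0.0
```

Emit:
servo_tool(
  deltas=".5 0 0 25 0 0 0;.5 0 0 12 0 0 0;.5 0 0 0 0 0 0;0 0 0 0 0 0 0;0 0 0 0 0 0 0;0 0 0 0 0 0 0;0 0 0 0 0 0 0;0 0 0 0 0 0 0",
)

```text
time_s: 20.75
position: [0.4654, 0.2835, 0.0076]
tool_rot: [[0.996, 0.094, 0.003], [0.094, -0.996, 0.001], [0.003, -0.001, -1.0]]
ft_force: [0.6, -0.7, 7.8]
grip_width: 0.0135
gripper_force: 58.9
```

Emit:
servo_tool(
  deltas="0 0 0 -30 0 0 0;0 0 0 -40 0 0 0;0 0 0 -40 0 0 0;0 0 0 -40 0 0 0;0 0 0 0 0 0 .12;0 0 0 0 0 0 .06",
)

```text
time_s: 21.25
position: [0.4652, 0.2837, 0.1592]
tool_rot: [[0.996, -0.091, 0.006], [-0.091, -0.996, 0.002], [0.005, -0.002, -1.0]]
ft_force: [-0.5, -0.6, -2.4]
grip_width: 0.0135
gripper_force: 59.0
```

```bash
python3 -c "
from h import *
plan(cw(-37,42,11),85)"
```

```text
shift [ 47.1 431.4 147.3] turn [-0.002 -0.005 -0.004] | q [ 19.  25.  82.   0.  73. 114.] t 21.2
```

Emit:
servo_tool(
  deltas="0 4.3 39.2 0 0 0 0;0 4.3 39.2 0 0 0 0;0 4.3 39.2 0 0 0 0;0 4.3 39.2 0 0 0 0;0 4.3 39.2 0 0 0 0;0 4.3 39.2 0 0 0 0;0 4.3 39.2 0 0 0 0;0 4.3 39.2 0 0 0 0",
)

```text
time_s: 21.92
position: [0.4716, -0.0338, 0.1566]
tool_rot: [[0.996, -0.085, 0.001], [-0.085, -0.996, -0.0], [0.001, 0.0, -1.0]]
ft_force: [1.0, 0.4, -1.6]
grip_width: 0.0135
gripper_force: 59.1
```

Emit:
servo_tool(
  deltas="0 4.3 39.2 0 0 0 0;0 4.3 39.2 0 0 0 0;0 4.1 39.4 0 0 0 0;0 0 0 0 0 0 -.004;0 0 0 0 0 0 0",
)

```text
time_s: 22.33
position: [0.4744, -0.1522, 0.1562]
tool_rot: [[0.996, -0.085, 0.0], [-0.085, -0.996, 0.0], [0.0, -0.0, -1.0]]
ft_force: [-0.1, 0.7, -2.0]
grip_width: 0.0135
gripper_force: 59.2
```

```bash
python3 -c "
from h import *
s=env.observe();print(s['grip_width'],s['gripper_force'])
plan(cw(-37,42,11),85)"
```

```text
0.013451138820190413 59.16894257068634
shift [ -0.9  -2.2 145.2] turn [-0.    -0.     0.003] | q [-31.  21.  89.   0.  70.  63.] t 22.3
```

Emit:
servo_tool(
  deltas="0 -1 -2 35 0 0 0;0 0 0 40 0 0 0;0 0 0 40 0 0 0;0 0 0 20 0 0 0;0 0 0 10 0 0 0;0 0 0 0 0 0 0;.4 0 0 0 0 0 0;.4 0 0 0 0 0 0",
)

```text
time_s: 23.0
position: [0.4736, -0.1455, 0.0114]
tool_rot: [[0.997, -0.081, -0.001], [-0.081, -0.997, 0.004], [-0.001, -0.004, -1.0]]
ft_force: [-0.6, 17.0, 11.0]
grip_width: 0.0336
gripper_force: 0.0
```

Emit:
servo_tool(
  deltas=".4 0 0 0 0 0 0;.4 0 0 -30 0 0 0;.4 0 0 -40 0 0 0;.4 0 0 -40 0 0 0;.4 0 0 -40 0 0 0;.4 0 0 -40 0 0 0;.5 -8.3 -34.4 -15 0 0 0;.5 -8.3 -34.4 -15 0 0 0",
)

```text
time_s: 23.67
position: [0.463, -0.0781, 0.2337]
tool_rot: [[0.997, -0.083, 0.004], [-0.083, -0.997, -0.002], [0.004, 0.001, -1.0]]
ft_force: [0.0, 0.5, -0.1]
grip_width: 0.0426
gripper_force: 0.0
```

Emit:
servo_tool(
  deltas=".5 -8.3 -34.4 -15 0 0 0;.5 -8.3 -34.4 -15 0 0 0;.5 -8.3 -34.4 -15 0 0 0;.5 -8.3 -34.4 -15 0 0 0;.5 -8.3 -34.4 -10 0 0 0;.5 -8.3 -34.4 0 0 0 0;.5 -8.3 -34.4 0 0 0 0;.5 -8.3 -34.4 0 0 0 0",
)

```text
time_s: 24.33
position: [0.4177, 0.2033, 0.3021]
tool_rot: [[0.997, -0.08, 0.002], [-0.08, -0.997, 0.0], [0.002, -0.001, -1.0]]
ft_force: [0.9, -0.3, -0.3]
grip_width: 0.0432
gripper_force: 0.0
```

Emit:
servo_tool(
  deltas=".5 0 0 0 0 0 0;.5 0 0 0 0 0 0",
)

```text
time_s: 24.5
position: [0.418, 0.2027, 0.3016]
tool_rot: [[0.997, -0.077, 0.001], [-0.077, -0.997, 0.0], [0.001, -0.0, -1.0]]
ft_force: [-0.2, 0.5, -0.2]
grip_width: 0.0426
gripper_force: 0.0
```

```bash
python3 -c "
from h import *
nxt()
p=env.get_image('scene')
for b in shanks(p,(.4,.62,-.13,.40)): print(np.round(b,1))
"
```

```text
[ 584.4  271.1   -6.    46.5   26.8 1094.   -11.    17. ] grasp [587.3 270.8]
shift [162.6 -82.4 294.6] turn [ 0.    -0.001  0.026] | q [ 11.  10.  79.  -0.  91. 106.] t 24.6
[ 560.   207.7  -13.5   60.9   27.4 1457.   -19.    11. ] grasp [557.  208.4]
shift [137.4 -17.8 294.6] turn [ 0.    -0.001  0.156] | q [ 11.  10.  79.  -0.  91. 106.] t 24.6
[589.4 273.9  -6.8  76.3  27.4 315.  -11.   11. ]
```

Emit:
servo_tool(
  deltas=".5 34.3 -4.4 20 0 0 0;.5 34.3 -4.4 20 0 0 0;.5 34.4 -4.5 20 0 0 0;.5 34.4 -4.5 20 0 0 0;.5 0 0 20 0 0 .1;.5 0 0 30 0 0 .056;.5 0 0 40 0 0 0;.5 0 0 40 0 0 0",
)

```text
time_s: 25.27
position: [0.5582, 0.206, 0.0903]
tool_rot: [[0.971, -0.238, 0.002], [-0.238, -0.971, 0.0], [0.002, -0.001, -1.0]]
ft_force: [0.7, -0.3, -1.8]
grip_width: 0.0427
gripper_force: 0.0
```

Emit:
servo_tool(
  deltas=".5 0 0 40 0 0 0;.5 0 0 30 0 0 0;.5 0 0 14 0 0 0;.5 0 0 0 0 0 0;0 0 0 0 0 0 0;0 0 0 0 0 0 0;0 0 0 0 0 0 0;0 0 0 0 0 0 0",
)

```text
time_s: 25.93
position: [0.5586, 0.2074, 0.009]
tool_rot: [[0.972, -0.235, 0.004], [-0.235, -0.972, -0.0], [0.004, -0.001, -1.0]]
ft_force: [1.3, -2.7, 7.1]
grip_width: 0.0133
gripper_force: 58.8
```

Emit:
servo_tool(
  deltas="0 0 0 0 0 0 0;0 0 0 -30 0 0 0;0 0 0 -40 0 0 0;0 0 0 -40 0 0 0;0 0 0 -40 0 0 0;0 0 0 -40 0 0 -.12;0 0 0 0 0 0 -.03",
)

```text
time_s: 26.52
position: [0.5598, 0.2084, 0.2062]
tool_rot: [[0.997, -0.081, 0.015], [-0.081, -0.997, 0.003], [0.014, -0.004, -1.0]]
ft_force: [0.1, -0.0, -0.8]
grip_width: 0.0133
gripper_force: 59.0
```

```bash
python3 -c "
from h import *
plan(cw(31,104,150),85)"
```

```text
shift [ 10.9 302.8  55.3] turn [-0.004 -0.014  0.006] | q [  9.  27.  70.   0.  82. 104.] t 26.5
```

```bash
python3 - <<'E'
from h import *
p=env.get_image('top');save('t4',p)
r=env.spot_point('grille_tab',p)[:2]
for x in r:
    X=atz(p,*x['uv'],.084);print(x['conf'],x['uv'],(X-CO)@CX*1000,(X-CO)@CYV*1000)
a=p['img'][180:300,320:480,::-1];cv2.imwrite('pics/d.png',cv2.resize(a,None,fx=4.5,fy=4.5,interpolation=cv2.INTER_CUBIC))
E
```

```text
0.92 [423.1, 240.5] -3.4413269784237484 -77.75595012266729
0.61 [252.0, 238.1] -25.61742543258674 405.5491435870255
```

View pics/d.png

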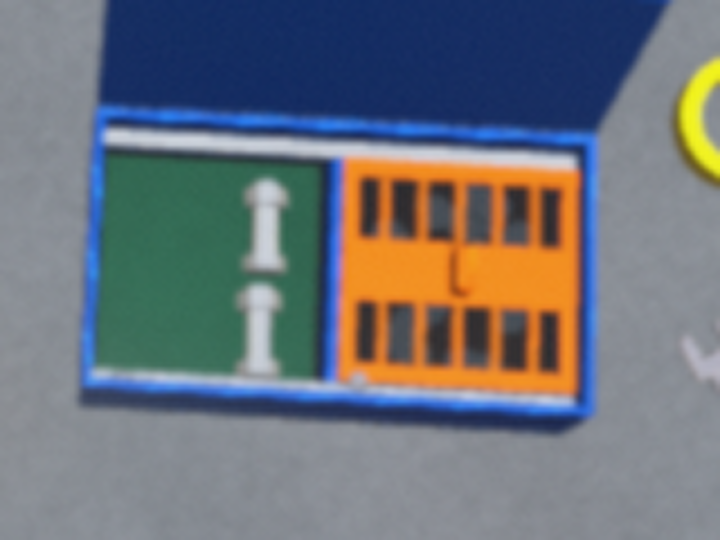

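Top view: the grille is parked (tab at crop (462,272), case y = -78) and two bolts lie in the green bay at crop (265,225) and (260,330). There is room to their left for the third.

Emit:
servo_tool(
  deltas="0 1.4 37.9 0 0 0 0;0 1.4 37.9 0 0 0 0;0 1.4 37.9 0 0 0 0;0 1.4 37.9 0 0 0 0;0 1.4 37.9 0 0 0 0;0 1.4 37.9 0 0 0 0;0 1.4 37.9 0 0 0 0;0 1.4 37.9 0 0 0 0",
)

```text
time_s: 27.28
position: [0.541, -0.0967, 0.1956]
tool_rot: [[0.996, -0.089, -0.003], [-0.089, -0.996, 0.001], [-0.003, -0.001, -1.0]]
ft_force: [0.8, 0.0, -0.7]
grip_width: 0.0137
gripper_force: 59.1
```

Emit:
servo_tool(
  deltas="0 0 0 25 0 0 0;0 0 0 25 0 0 0;0 0 0 0 0 0 0;0 0 0 0 0 0 0",
)

```text
time_s: 27.62
position: [0.5413, -0.0948, 0.1458]
tool_rot: [[0.996, -0.088, -0.004], [-0.088, -0.996, 0.002], [-0.004, -0.001, -1.0]]
ft_force: [0.1, 0.2, 0.0]
grip_width: 0.0133
gripper_force: 59.1
```

```bash
python3 -c "
from h import *
s=env.observe();print(s['grip_width'],s['gripper_force'])
plan(cw(31,104,13),85)"
```

```text
0.013303721163305424 59.12702679634094
shift [  6.2  -1.1 132.7] turn [-0.001  0.004 -0.001] | q [-22.  26.  82.   0.  72.  73.] t 27.6
```

Emit:
servo_tool(
  deltas="0 5.5 -1 30 0 0 0;0 0 0 38 0 0 0;0 0 0 35 0 0 0;0 0 0 20 0 0 0;0 0 0 9.5 0 0 0;0 0 0 0 0 0 0",
)

```text
time_s: 28.12
position: [0.549, -0.0966, 0.0151]
tool_rot: [[0.996, -0.087, 0.002], [-0.087, -0.996, -0.003], [0.002, 0.003, -1.0]]
ft_force: [-1.6, -8.9, 0.1]
grip_width: 0.0133
gripper_force: 65.4
```

Emit:
servo_tool(
  deltas=".35 0 0 0 0 0 0;.35 0 0 0 0 0 0;.35 0 0 0 0 0 0;.35 0 0 -30 0 0 0;.35 0 0 -40 0 0 0;.35 0 0 -40 0 0 0;.35 0 0 -40 0 0 0;.35 0 0 -40 0 0 0",
)

```text
time_s: 28.78
position: [0.5478, -0.0941, 0.2087]
tool_rot: [[0.996, -0.087, 0.002], [-0.087, -0.996, -0.001], [0.003, 0.001, -1.0]]
ft_force: [0.7, -0.6, -0.3]
grip_width: 0.0299
gripper_force: 0.0
```

Emit:
servo_tool(
  deltas=".5 -12.9 -35 -12 0 0 0;.5 -12.9 -35 -12 0 0 0;.5 -12.9 -35 -12 0 0 0;.5 -12.9 -35 -12 0 0 0;.5 -12.9 -35 -12 0 0 0;.5 -12.9 -35 -12 0 0 0;.5 -12.9 -35 -12 0 0 0;.5 -12.9 -35 -10 0 0 0",
)

```text
time_s: 29.45
position: [0.4683, 0.1953, 0.3015]
tool_rot: [[0.996, -0.087, 0.003], [-0.087, -0.996, 0.001], [0.003, -0.001, -1.0]]
ft_force: [1.2, -0.9, -0.5]
grip_width: 0.0426
gripper_force: 0.0
```

Emit:
servo_tool(
  deltas=".5 -12.9 -35 0 0 0 0;.5 0 0 0 0 0 0;.5 0 0 0 0 0 0",
)

```text
time_s: 29.7
position: [0.4586, 0.231, 0.3003]
tool_rot: [[0.997, -0.083, 0.002], [-0.083, -0.997, 0.001], [0.002, -0.001, -1.0]]
ft_force: [-0.1, -0.2, -1.2]
grip_width: 0.0429
gripper_force: 0.0
```

```bash
python3 -c "
from h import *
nxt()"
```

```text
[ 591.1  270.7   -6.3   60.6   26.5 1416.   -19.    11. ] grasp [588.1 271. ]
shift [124.4 -52.  293.1] turn [-0.    -0.002  0.025] | q [ 13.  16.  72.  -0.  92. 108.] t 29.8
```

Emit:
servo_tool(
  deltas=".5 31.1 -13 20 0 0 .025;.5 31.1 -13 20 0 0 0;.5 31.1 -13 20 0 0 0;.5 31.1 -13 20 0 0 0;.5 0 -2 40 0 0 0;.5 0 0 40 0 0 0;.5 0 0 40 0 0 0;.5 0 0 40 0 0 0",
)

```text
time_s: 30.42
position: [0.5897, 0.2682, 0.0574]
tool_rot: [[0.993, -0.114, 0.001], [-0.114, -0.993, -0.0], [0.001, -0.0, -1.0]]
ft_force: [0.9, 0.5, -0.9]
grip_width: 0.0429
gripper_force: 0.0
```

Emit:
servo_tool(
  deltas=".5 0 0 30 0 0 0;.5 0 0 18 0 0 0;.5 0 0 4.5 0 0 0;.5 0 0 0 0 0 0;0 0 0 0 0 0 0;0 0 0 0 0 0 0;0 0 0 0 0 0 0;0 0 0 0 0 0 0",
)

```text
time_s: 31.08
position: [0.5902, 0.2697, 0.0084]
tool_rot: [[0.994, -0.112, 0.004], [-0.112, -0.994, 0.001], [0.004, -0.001, -1.0]]
ft_force: [-0.6, -1.9, 7.1]
grip_width: 0.0137
gripper_force: 58.7
```

Emit:
servo_tool(
  deltas="0 0 0 0 0 0 0;0 0 0 -30 0 0 0;0 0 0 -40 0 0 0;0 0 0 -40 0 0 0;0 0 0 -40 0 0 0;0 0 0 -30 0 0 0;0 0 0 0 0 0 0",
)

```text
time_s: 31.67
position: [0.591, 0.2704, 0.1944]
tool_rot: [[0.994, -0.112, 0.013], [-0.112, -0.994, 0.003], [0.013, -0.005, -1.0]]
ft_force: [1.1, 0.1, -0.1]
grip_width: 0.0136
gripper_force: 59.2
```

```bash
python3 -c "
from h import *
plan(cw(-37,98,150),85)"
```

```text
shift [-71.5 375.   41.7] turn [-0.005 -0.013 -0.025] | q [ 14.  33.  61.  -0.  85. 111.] t 31.7
```

Emit:
servo_tool(
  deltas="0 -7.2 37.5 0 0 0 0;0 -7.2 37.5 0 0 0 0;0 -7.2 37.5 0 0 0 0;0 -7.2 37.5 0 0 0 0;0 -7.2 37.5 0 0 0 0;0 -7.2 37.5 0 0 0 0;0 -7.2 37.5 0 0 0 0;0 -7.2 37.5 0 0 0 0",
)

```text
time_s: 32.33
position: [0.497, -0.0234, 0.1863]
tool_rot: [[0.994, -0.112, 0.0], [-0.112, -0.994, -0.0], [0.001, 0.0, -1.0]]
ft_force: [1.9, -1.4, -0.2]
grip_width: 0.0132
gripper_force: 59.2
```

Emit:
servo_tool(
  deltas="0 -7.2 37.5 0 0 0 0;0 -7 37.5 0 0 0 0;0 0 0 20 0 0 -.025;0 0 0 20 0 0 0;0 0 0 0 0 0 0",
)

```text
time_s: 32.75
position: [0.4738, -0.0948, 0.1435]
tool_rot: [[0.996, -0.089, -0.005], [-0.089, -0.996, 0.002], [-0.005, -0.002, -1.0]]
ft_force: [-0.5, 1.0, -1.2]
grip_width: 0.0142
gripper_force: 59.3
```

```bash
python3 -c "
from h import *
s=env.observe();print(s['grip_width'],s['gripper_force'])
plan(cw(-37,98,13),85)
p=env.get_image('wrist');save('w5',p)"
```

```text
0.014236836259605127 59.28491413593292
shift [  5.5  -0.8 130.5] turn [-0.002  0.005 -0.002] | q [-25.  20.  93.   0.  67.  70.] t 32.8
```

View pics/w5.png

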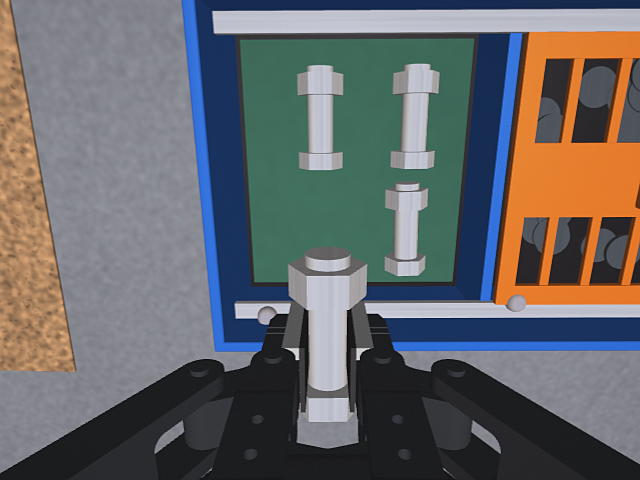

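Three bolts lie well spaced in the bay, at (320,120), (415,115) and (405,230). The fourth is in the grip and its place at front left is free.

Emit:
servo_tool(
  deltas="0 5 -1 30 0 0 0;0 0 0 38 0 0 0;0 0 0 35 0 0 0;0 0 0 18 0 0 0;0 0 0 9.5 0 0 0;0 0 0 0 0 0 0",
)

```text
time_s: 33.3
position: [0.4808, -0.0939, 0.0151]
tool_rot: [[0.996, -0.086, -0.001], [-0.086, -0.996, 0.001], [-0.001, -0.001, -1.0]]
ft_force: [0.1, 0.1, -0.6]
grip_width: 0.0137
gripper_force: 59.3
```

Emit:
servo_tool(
  deltas=".3 0 0 0 0 0 0;.3 0 0 0 0 0 0;.3 0 0 0 0 0 0;.3 0 0 -30 0 0 0;.3 0 0 -40 0 0 0;.3 0 0 -40 0 0 0;.3 0 0 -40 0 0 0;.3 0 0 -40 0 0 0",
)

```text
time_s: 33.97
position: [0.4803, -0.0941, 0.209]
tool_rot: [[0.996, -0.087, 0.002], [-0.087, -0.996, -0.001], [0.002, 0.001, -1.0]]
ft_force: [0.0, 0.8, -0.5]
grip_width: 0.0257
gripper_force: 0.0
```

Emit:
servo_tool(
  deltas=".3 -40 0 -20 0 0 0;.3 -40 0 -20 0 0 0;.3 -20 0 0 0 0 0;.3 0 0 0 0 0 0",
)

```text
time_s: 34.3
position: [0.3838, -0.0853, 0.2451]
tool_rot: [[0.996, -0.088, 0.003], [-0.088, -0.996, -0.002], [0.003, 0.002, -1.0]]
ft_force: [1.2, -0.1, -0.3]
grip_width: 0.0258
gripper_force: 0.0
```

```bash
python3 - <<'E'
from h import *
p=env.get_image('wrist');save('w6',p)
cv2.imwrite('pics/w6s.png',cv2.resize(cv2.imread('pics/w6.png'),(400,300)))
plan(cw(0,-112,150),-5);plan(cw(0,-112,150),85)
E
```

```text
shift [130.5 209.9  95.3] turn [-1.00e-03 -4.00e-03  1.57e+00] | q [-30.   5.  95.   0.  80.  65.] t 34.4
shift [130.5 209.9  95.3] turn [ 0.002 -0.003 -0.001] | q [-30.   5.  95.   0.  80.  65.] t 34.4
```

View pics/w6s.png

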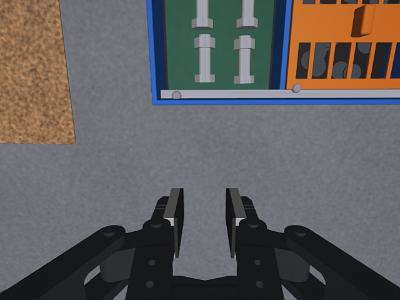

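All four bolts are in the bay. Next I push the grille home from its -y side, fingers shut.

Emit:
servo_tool(
  deltas="0 21.8 35 0 0 0 0;0 21.8 35 0 0 0 0;0 21.8 35 0 0 0 0;0 21.8 35 0 0 0 0;0 21.8 35 0 0 0 0;0 21.8 35 0 0 0 0;0 0 0 40 0 0 0;0 0 0 40 0 0 0",
  newtons=60,
)

```text
time_s: 35.02
position: [0.501, -0.31, 0.163]
tool_rot: [[0.996, -0.089, 0.005], [-0.089, -0.996, -0.005], [0.006, 0.004, -1.0]]
ft_force: [1.0, 0.5, -2.4]
grip_width: 0.0001
gripper_force: 0.0
```

Emit:
servo_tool(
  deltas="0 0 0 0 0 0 0;0 0 0 0 0 0 0",
)

```text
time_s: 35.18
position: [0.4986, -0.3064, 0.1621]
tool_rot: [[0.996, -0.087, -0.003], [-0.087, -0.996, 0.003], [-0.003, -0.002, -1.0]]
ft_force: [-0.2, 0.3, 0.8]
grip_width: -0.0001
gripper_force: 0.0
```

```bash
python3 -c "
from h import *
plan(cw(0,-112,70),85);plan(cw(0,78,70),85)"
```

```text
shift [-1.1  0.5 92.1] turn [-0.002  0.003  0.   ] | q [-43.  29.  75.   0.  77.  52.] t 35.2
shift [  -1.  -189.5   92.5] turn [-0.002  0.003  0.   ] | q [-43.  29.  75.   0.  77.  52.] t 35.2
```

Emit:
servo_tool(
  deltas="0 0 0 35 0 0 0;0 0 0 35 0 0 0;0 0 0 16 0 0 0;0 0 0 6 0 0 0;0 0 0 0 0 0 0;0 0 -6 0 0 0 0;0 0 -6 0 0 0 0;0 0 -6 0 0 0 0",
)

```text
time_s: 35.85
position: [0.5009, -0.2887, 0.0728]
tool_rot: [[0.996, -0.087, 0.003], [-0.087, -0.996, -0.002], [0.003, 0.002, -1.0]]
ft_force: [0.3, -1.6, 1.9]
grip_width: 0.0002
gripper_force: 1.0
```

Emit:
servo_tool(
  deltas="0 0 -10 0 0 0 0;0 0 -10 0 0 0 0;0 0 -10 0 0 0 0;0 0 -10 0 0 0 0;0 0 -10 0 0 0 0;0 0 -10 0 0 0 0;0 0 -10 0 0 0 0;0 0 -10 0 0 0 0",
)

```text
time_s: 36.52
position: [0.5071, -0.208, 0.0708]
tool_rot: [[0.996, -0.087, -0.0], [-0.087, -0.996, 0.0], [-0.0, -0.0, -1.0]]
ft_force: [-0.5, -0.7, 0.2]
grip_width: -0.0
gripper_force: 0.7
```

Emit:
servo_tool(
  deltas="0 0 -10 0 0 0 0;0 0 -10 0 0 0 0;0 0 -10 0 0 0 0;0 0 -8 0 0 0 0;0 0 -6 0 0 0 0;0 0 -5 0 0 0 0;0 0 -5 0 0 0 0;0 0 0 0 0 0 0",
)

```text
time_s: 37.18
position: [0.5118, -0.1544, 0.0708]
tool_rot: [[0.996, -0.087, -0.0], [-0.087, -0.996, 0.001], [-0.0, -0.001, -1.0]]
ft_force: [1.0, 0.7, 0.3]
grip_width: -0.0003
gripper_force: 0.0
```

Emit:
servo_tool(
  deltas="0 0 -4 0 0 0 0;0 0 -4 0 0 0 0;0 0 -4 0 0 0 0;0 0 0 0 0 0 0",
)

```text
time_s: 37.52
position: [0.5129, -0.1432, 0.0708]
tool_rot: [[0.996, -0.087, 0.0], [-0.087, -0.996, -0.0], [0.0, 0.0, -1.0]]
ft_force: [0.6, 0.3, -0.1]
grip_width: -0.0003
gripper_force: 0.0
```

Emit:
servo_tool(
  deltas="0 0 -3 0 0 0 0;0 0 -2 0 0 0 0;0 0 -1 0 0 0 0;0 0 0 0 0 0 0",
)

```text
time_s: 37.85
position: [0.5134, -0.1369, 0.0709]
tool_rot: [[0.996, -0.087, -0.0], [-0.087, -0.996, 0.0], [-0.0, -0.0, -1.0]]
ft_force: [0.3, -0.2, 0.9]
grip_width: -0.0001
gripper_force: 0.0
```

Emit:
servo_tool(
  deltas="0 0 -2 0 0 0 0;0 0 0 0 0 0 0",
)

```text
time_s: 38.02
position: [0.5135, -0.1361, 0.0709]
tool_rot: [[0.996, -0.087, -0.0], [-0.087, -0.996, -0.002], [0.0, 0.002, -1.0]]
ft_force: [-0.3, -4.9, -1.7]
grip_width: -0.0003
gripper_force: 2.6
```

Emit:
servo_tool(
  deltas="0 0 -2 0 0 0 0;0 0 0 0 0 0 0",
)

```text
time_s: 38.18
position: [0.5136, -0.1357, 0.071]
tool_rot: [[0.996, -0.087, -0.0], [-0.087, -0.996, -0.005], [0.0, 0.005, -1.0]]
ft_force: [-3.6, -14.1, -1.2]
grip_width: -0.0
gripper_force: 7.2
```

Emit:
servo_tool(
  deltas="0 0 -2 0 0 0 0;0 0 0 0 0 0 0",
)

```text
time_s: 38.35
position: [0.5137, -0.1354, 0.071]
tool_rot: [[0.996, -0.086, -0.001], [-0.086, -0.996, -0.008], [0.0, 0.008, -1.0]]
ft_force: [-6.2, -23.0, -3.2]
grip_width: -0.0001
gripper_force: 11.8
```

Hard against the end at 23 N, well past the 5 N catch. Back off, lift clear and check.

Emit:
servo_tool(
  deltas="0 0 6 0 0 0 0;0 0 6 -20 0 0 0;0 0 0 -40 0 0 0;0 0 0 -40 0 0 0;0 0 0 -40 0 0 0;0 -30 0 -30 0 0 0;0 -40 0 0 0 0 0;0 -40 0 0 0 0 0",
)

```text
time_s: 39.02
position: [0.4031, -0.1335, 0.2415]
tool_rot: [[0.996, -0.086, 0.003], [-0.086, -0.996, -0.002], [0.003, 0.001, -1.0]]
ft_force: [0.4, -0.5, 1.8]
grip_width: -0.0
gripper_force: 0.0
```

Emit:
servo_tool(
  deltas="0 -40 0 0 0 0 0;0 0 0 0 0 0 0;0 0 0 0 0 0 0",
)

```text
time_s: 39.27
position: [0.3629, -0.1299, 0.2408]
tool_rot: [[0.996, -0.089, 0.001], [-0.089, -0.996, -0.0], [0.001, 0.0, -1.0]]
ft_force: [0.5, 0.1, 0.0]
grip_width: -0.0001
gripper_force: 0.0
```

```bash
python3 - <<'E'
from h import *
p=env.get_image('scene');save('s7',p);print([r['conf'] for r in env.spot_point('lid_bar',p)][:1],len(shanks(p)))
p=env.get_image('top')
for x in env.spot_point('grille_tab',p)[:1]:
    X=atz(p,*x['uv'],.084);print('tab top',x['conf'],(X-CO)@CX*1000,(X-CO)@CYV*1000)
p=env.get_image('wrist');save('w7',p)
for x in env.spot_point('grille_tab',p)[:1]:
    X=atz(p,*x['uv'],.084);print('tab wrist',x['conf'],(X-CO)@CX*1000,(X-CO)@CYV*1000)
a=cv2.resize(cv2.imread('pics/s7.png'),(400,300));b=cv2.resize(cv2.imread('pics/w7.png'),(400,300));cv2.imwrite('pics/e.png',np.hstack([a,b]))
E
```

```text
[0.75] 0
tab top 0.81 -3.5251583097547274 72.4928116843179
tab wrist 0.72 1.11848981387532 77.73723518303667
```

View pics/e.png

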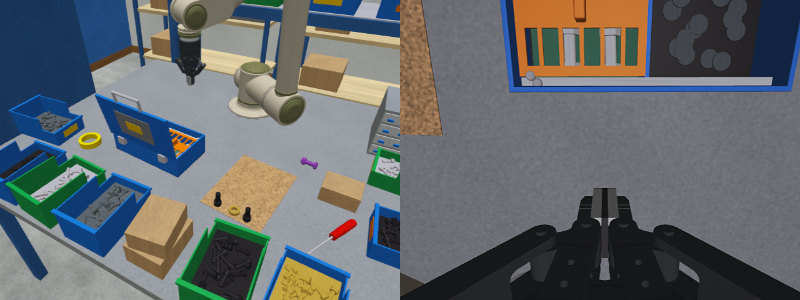

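The grille is home over the bolts (tab at (580,10), case y about 78), the lid is open, and only bystanders are left on the mat. I'm handing in.

```bash
python3 -c "
from rig import env
print(env.close_job())"
```

```text
the job is handed in; nothing more can be done
None
```

The job is handed in with no verdict returned: the lid is open on its stop, all four bright bolts found (one was knocked aside mid-run) lie in the green bay, the grille is pushed home against its end over them, and the bystanders and purple look-alike were not touched.

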